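Slide the biscuit well's cover open into its catch

ROBOT

A 6-joint arm with a two-finger parallel gripper is mounted at the origin on the work surface. World frame = base frame: x ahead of the robot, y to its left, z up, the work surface at z = 0. Lengths are in m, angles in rad, forces in N, time in s.
With the tool pointing down it reaches from about 0.425 to 0.925 m from the base axis. Payload 12.5 kg.
Tool frame: the origin (TCP) lies at the very end of the fingers, on their centre line; the grasp point (between the pads) lies 19 mm behind it; z points along the fingers, y is the direction in which the jaws open and shut (so a half turn about z gives the same grasp; the last joint's range is limited). The gripper opens to 85 mm and grips with 20 to 120 N. Pads are 22 mm wide; open, the fingers measure 114 mm over their backs; the gripper's body (76 mm by 85 mm) begins 54 mm behind the grasp point. The pads swing forward as they close: fully open they stand 13 mm farther back than shut.
Start: joints at [1.161, 0.491, 1.559, -0, 1.092, -0.106], TCP at [0.187, 0.596, 0.231] pointing down, gripper open.
Joint ranges: [-3.1, 3.1], [-0.84, 2.19], [0.05, 2.79], [-1.13, 4.28], [0.06, 2.93], [-2.69, 2.69]. Speed limits (rad/s): [2.22, 2.22, 2.79, 3.14, 3.14, 3.14].

INTERFACE

Orientations are given as a rotation vector (axis times angle).
In Python, from bench import state, capture, get_calibration, hand_in gives the robot as it stands.
- The arm moves only by the tool step_arm, never from a script. Its arguments are lists of equal length, an entry for each row: "angular": the turn, a rotation vector about the tool's x, y, z in rad, a list of three; "linear": the shift along the tool's x, y, z in cm, a list of three; "jaw": the opening, from -1 (shut) to 1 (fully open). A call has 1 to 10 rows; each row shifts and turns the commanded pose from where the row before left it, along the tool's axes as they then stand; what a row does not reach is not made up. A row lasts 1/12 s, in which the tool goes at most 41.7 mm and 7.16 degrees, less where a joint would pass 70% of its speed; a pose out of reach is approached as far as the arm can. A call is refused whole if a number of a shift passes 4.17 or a number of a turn 0.125, either way. A call with a gripper value outside its range is refused whole. The fingers move at their own pace and stop on an object; "grip_force" is the grip in N (left out, the last holds). Time passes only in rows, so rows that do not move let the fingers close. It gives the time, the measured TCP pose, the force and the opening at its end, in the units of the state.
- state(): the state, without advancing time (a new reading comes with each control period).
- capture(name): name is "scene" or "top"; returns (picture, depth): 384x512x3 uint8, red, green, blue; 384x512 float32, m along the optical axis (not along the pixel's ray), 0 where there is no reading.
- get_calibration(name): a dict with "vfov" (degrees; the focal length in pixels is half the picture's height over the tangent of half this angle, whatever the lens; pixels are square), "cx", "cy" (the principal point, pixels), "R" (3x3) and "t" (3): a world point X has camera coordinates R X + t. Camera axes: x right, y down, z forward; pixel columns grow to the right and rows downward; lengths in m; the calibration is good to about 2 mm. A picture is of the moment at which its call begins. get_calibration takes no time and is no camera call.
- hand_in(): hands the job in, once; it reports no verdict.
The state is a dict: "time": time; "joint_pos": joint angles; "qd": joint speeds; "effort": joint torques, N m; "tcp_pos": TCP position; "eef_rot": TCP orientation; "force": force on the tool from outside, world axes, zero at the start; "torque": the same for the moment, N m; "gripper_width": finger opening in m.
Only numpy, scipy, OpenCV 4.12 (cv2) and the standard library are available. Lean on these libraries where they do the work, as an engineer would, in place of code of your own. Each camera call takes 0.05 s, during which the arm holds its last target.

TASK

Open the biscuit well on the coffee bar: with the fingertips, push the sliding cover along its rails by its end face until the spring pin on its side clicks over the first ridge of the steel clip on the rail and drops into the notch between the two ridges. Do not run the cover on past the clip, do not lift the pin, leave the mug, jar and spoon alone, and take your hand away with the cover resting in the notch.

Things in the scene. Friction and masses are not known exactly. Their poses are not given: they have to be found in the camera images.
- well: fixed steel box 210 x 390 x 100 mm high with two black rails along its top edges (tops 100 mm above the counter, 20 mm wide, along its y). Origin: centre of its underside; z up. Open compartment at y -175 to -40 mm; the rest is a flat deck 2 mm below the rail tops, as is the -y end wall. Turned up to 0.3 rad about the vertical.
- cover (a joint): travel (m) of the sliding aluminium cover, 0 to 0.225, growing towards the well's +y, the way to push. A low block 168 mm across the rails, 130 mm along, top 37 mm above the rails; cannot lift or turn. At 0 its centre is at the well's y = -105 mm. Drags with 1 N; climbing either ridge takes 5 to 9 N, then the push dips suddenly as it snaps some mm ahead of the finger into the notch.
- cover_end (a point): centre of the cover's flat upright end face on its -y side, the face to push; the face is 168 mm wide and 36 mm tall (this point is 19 mm above the rail tops). It moves with the cover; its axes are the well's axes.
- cover_mark (a point): point of the cover directly under the pin's centre line, at rail-top height; moves with the cover. The pin is in a black bracket at the middle of the cover's +x side, above the +x rail. Axes as the well's.
- pin (a joint): height of the spring-loaded upright steel pin in the cover's bracket, in m: 0 resting low over the plain rail, about 0.002 to 0.003 on top of a ridge, under 0.0006 seated in the notch. Spring pushes it down with about 9 N. Its black knob, 16 mm wide, stands 56 mm above the rail tops.
- clip_mid (a point): middle of the notch of the steel clip on the +x rail, at rail-top height, between two rounded cross ridges 3 mm high with crests 6.5 mm either side along y. The clip is 44 mm long with a plate hanging down the rail's outer side; fixed, 25 to 85 mm to +y of the well's centre. Axes as the well's. Seated: cover_mark level with this point along y.
- mug: bystander: white mug, 80 mm wide, 85 mm tall, standing loose beyond the well; origin at the centre of its underside
- jar: bystander: amber jar with white cap, 70 mm wide, 120 mm tall, standing loose beyond the well; origin at the centre of its underside
- spoon: bystander: spoon 160 mm long lying loose on the counter on the robot's side of the well; origin at the middle of its underside

How it is judged:
At the end, for the whole second after the job is handed in: The cover rests still with its pin down in the clip's notch: cover_mark within 3 mm of clip_mid along the rail, pin lower than 1.5 mm, nothing moving (y of cover_mark in the frame of clip_mid between -0.003 and 0.003 m and value of joint pin below 0.0015 m and velocity of joint cover between -0.005 and 0.005 m/s); the robot touches nothing.
It fails at once if the cover is run on past the clip (more than 15 mm beyond the notch) (y of cover_mark in the frame of clip_mid above 0.015 m).
It fails at once if the catch pin is lifted by hand (more than 6 mm) (value of joint pin above 0.006 m).
It fails at once if the mug is moved or lifted (over 20 mm) (distance of mug from where it was at the start of the episode above 0.02 m).
It fails at once if the jar is moved or lifted (over 20 mm) (distance of jar from where it was at the start of the episode above 0.02 m).
It fails at once if the spoon is moved or lifted (over 20 mm) (distance of spoon from where it was at the start of the episode above 0.02 m).
It also fails if it takes over 48 s, if anything falls off the work surface, if the arm or the gripper's body presses on something with over 40 N, if the wrist force passes 120 N, or if a joint passes its speed limit or range.

## Working session

There is one attempt and no reset: what is moved stays moved. The work goes in short steps, Python scripts to look and compute and a tool call to move; the robot and the scene stay as the last step left them, time stands still between calls to the robot, and variables do not carry over. Pictures are saved under pics/ and viewed, and the job is handed in when it is done.

Besides the shell and the picture viewer there is one more tool, called after "Emit:" by a JSON object that holds its "fn" and its "kwargs", one argument or row to a line. step_arm: Moves the arm, as the interface text tells. Its arguments: {"type":"object","properties":{"angular":{"type":"array"},"linear":{"type":"array"},"jaw":{"type":"array"},"grip_force":{"type":"number"}},"required":["angular","linear","jaw"]}

```bash
mkdir -p pics
cat > h.py <<'E'
import numpy as np, cv2
from bench import state, capture, get_calibration
def cam(n):
    c=get_calibration(n); f=192/np.tan(np.radians(c["vfov"])/2); return c,f,np.array(c["R"]),np.array(c["t"])
def onplane(n,u,v,z):
    c,f,R,t=cam(n); d=R.T@np.array([(u-c["cx"])/f,(v-c["cy"])/f,1]); o=-R.T@t; return o+d*(z-o[2])/d[2]
def bydepth(n,u,v,D):
    c,f,R,t=cam(n); Z=D[v,u]; return R.T@(np.array([(u-c["cx"])/f*Z,(v-c["cy"])/f*Z,Z])-t)
def proj(n,X):
    c,f,R,t=cam(n); p=R@np.array(X)+t; return p[0]/p[2]*f+c["cx"],p[1]/p[2]*f+c["cy"]
def cloud(n,D):
    c,f,R,t=cam(n); v,u=np.mgrid[:384,:512]; P=np.stack([(u-c["cx"])/f*D,(v-c["cy"])/f*D,D],-1); return (P-t)@R
E
python3 - <<'E'
from h import *
print(state())
for n in("scene","top"):
    print(n,get_calibration(n))
    p,d=capture(n); np.save(n+"0.npy",d); cv2.imwrite(f"pics/{n}0.png",p[...,::-1])
E
```

```text
{'time': 0.0, 'joint_pos': array([ 1.16141095e+00,  4.91571825e-01,  1.55944086e+00,  2.68856449e-05,
        1.09170944e+00, -1.05615303e-01]), 'qd': array([ 9.35900232e-04, -2.35022510e-04, -8.05301273e-04,  7.76457364e-04,
       -8.87926762e-04, -6.14873729e-05]), 'effort': array([ 1.60014919e-03, -6.18475056e+01, -2.61593056e+01, -6.50944480e-05,
        4.10941793e-03, -4.13382463e-05]), 'tcp_pos': array([0.1868423 , 0.59618501, 0.23072308]), 'eef_rot': array([-4.75300599e-01, -3.10511493e+00,  1.70597260e-03]), 'force': array([ 0.57268706,  0.42462509, -0.15759752]), 'torque': array([-0.005093  , -0.04108541,  0.0109676 ]), 'gripper_width': 0.08543077480475067}
scene {'vfov': 51.972434834148004, 'cx': 250.7754964515755, 'cy': 192.15463059231914, 'R': array([[ 0.20707931,  0.97821561,  0.01457299],
       [ 0.80191608, -0.16118804, -0.57528168],
       [-0.56040053,  0.13081525, -0.81782554]]), 't': array([-0.1421045 , -0.41886476,  1.15719806])}
top {'vfov': 48.52335890066656, 'cx': 257.7800621568048, 'cy': 187.86755872515477, 'R': array([[-0.013594  , -0.99987745,  0.00776436],
       [-0.98502123,  0.0120563 , -0.17201108],
       [ 0.17189639, -0.00998638, -0.98506442]]), 't': array([0.02220419, 0.59907181, 0.86485906])}
```

View pics/scene0.png

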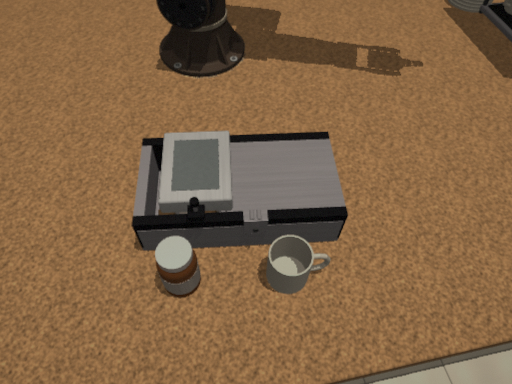

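View pics/top0.png

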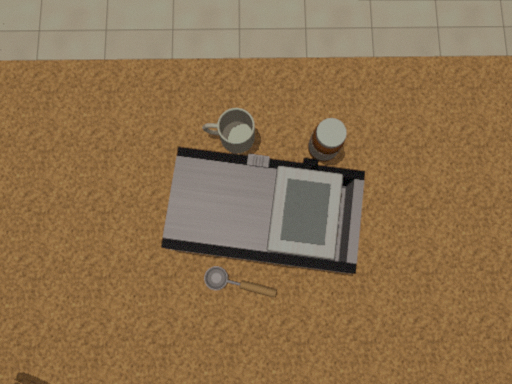

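Run:
```python
from h import *
for n in("scene","top"):
    im=cv2.imread(f"pics/{n}0.png"); D=np.load(n+"0.npy"); P=cloud(n,D)
    ok=D>0
    reg=(P[...,0]>0.3)&(P[...,0]<0.85)&(abs(P[...,1])<0.4)&ok
    print(n,ok.mean())
    h=np.histogram(P[reg][:,2],bins=np.arange(-.01,.16,.005)); print(list(zip(h[1].round(3),h[0])))
    # rail-top band
    dark=im.max(2)<45
    m=reg&dark&(abs(P[...,2]-0.1)<0.006)
    cs,_=cv2.findContours(m.astype(np.uint8)*255,cv2.RETR_EXTERNAL,cv2.CHAIN_APPROX_NONE)
    for c in sorted(cs,key=cv2.contourArea)[-4:]:
        q=np.array([onplane(n,u,v,0.1)[:2] for u,v in c[:,0]],np.float32)
        r=cv2.minAreaRect(q*1000); print("rail",cv2.contourArea(c),r, cv2.boxPoints(r).round(0).tolist())
    m=reg&(abs(P[...,2]-0.137)<0.004)
    print("covertop z",np.median(P[m][:,2]))
    cs,_=cv2.findContours(m.astype(np.uint8)*255,cv2.RETR_EXTERNAL,cv2.CHAIN_APPROX_NONE)
    c=max(cs,key=cv2.contourArea); q=np.array([onplane(n,u,v,0.137)[:2] for u,v in c[:,0]],np.float32)
    r=cv2.minAreaRect(q*1000); print("cover",r,cv2.boxPoints(r).round(0).tolist())
    crop=im[130:320,100:380] if n=="scene" else im[90:310,150:380]
    cv2.imwrite(f"pics/{n}0c.png",cv2.resize(crop,None,fx=2.6,fy=2.6,interpolation=cv2.INTER_CUBIC))
```

```text
scene 0.9962056477864584
[(np.float64(-0.01), np.int64(12)), (np.float64(-0.005), np.int64(44645)), (np.float64(0.0), np.int64(18040)), (np.float64(0.005), np.int64(349)), (np.float64(0.01), np.int64(363)), (np.float64(0.015), np.int64(313)), (np.float64(0.02), np.int64(364)), (np.float64(0.025), np.int64(362)), (np.float64(0.03), np.int64(366)), (np.float64(0.035), np.int64(376)), (np.float64(0.04), np.int64(416)), (np.float64(0.045), np.int64(431)), (np.float64(0.05), np.int64(418)), (np.float64(0.055), np.int64(519)), (np.float64(0.06), np.int64(469)), (np.float64(0.065), np.int64(530)), (np.float64(0.07), np.int64(554)), (np.float64(0.075), np.int64(547)), (np.float64(0.08), np.int64(734)), (np.float64(0.085), np.int64(519)), (np.float64(0.09), np.int64(550)), (np.float64(0.095), np.int64(10205)), (np.float64(0.1), np.int64(976)), (np.float64(0.105), np.int64(129)), (np.float64(0.11), np.int64(126)), (np.float64(0.115), np.int64(894)), (np.float64(0.12), np.int64(416)), (np.float64(0.125), np.int64(216)), (np.float64(0.13), np.int64(417)), (np.float64(0.135), np.int64(4514)), (np
[... 2419 characters left out ...]
154.2598876953125), (96.35354614257812, 19.36239242553711), 80.97281646728516) [[603.0, -200.0], [623.0, -203.0], [638.0, -108.0], [619.0, -105.0]]
rail 476.5 ((659.981201171875, 108.58110809326172), (142.99435424804688, 17.89337921142578), 81.8757553100586) [[641.0, 39.0], [659.0, 37.0], [679.0, 178.0], [661.0, 181.0]]
rail 1566.0 ((455.77069091796875, 15.69677734375), (385.3356628417969, 19.738704681396484), 81.6891098022461) [[418.0, -174.0], [438.0, -176.0], [493.0, 205.0], [474.0, 208.0]]
covertop z 0.13706744861044343
cover ((538.0458984375, -74.98807525634766), (129.15736389160156, 167.06781005859375), 81.68902587890625) [[446.0, -127.0], [611.0, -151.0], [630.0, -23.0], [465.0, 1.0]]
```

```bash
ls -la pics
```

```text
total 1500
drwxr-xr-x 2 agent agent   4096 Dec  7 15:52 .
drwxr-xr-x 3 agent agent   4096 Dec  7 15:52 ..
-rw-r--r-- 1 agent agent 325605 Dec  7 15:52 scene0.png
-rw-r--r-- 1 agent agent 426972 Dec  7 15:52 scene0c.png
-rw-r--r-- 1 agent agent 333497 Dec  7 15:52 top0.png
-rw-r--r-- 1 agent agent 431534 Dec  7 15:52 top0c.png
```

View pics/scene0c.png

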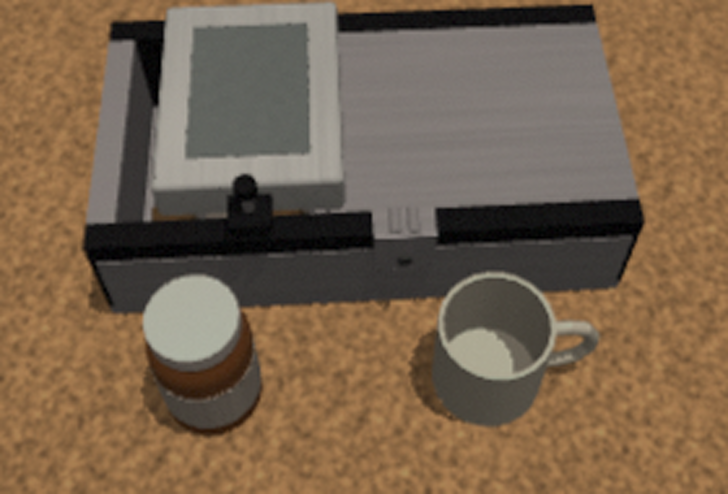

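View pics/top0c.png

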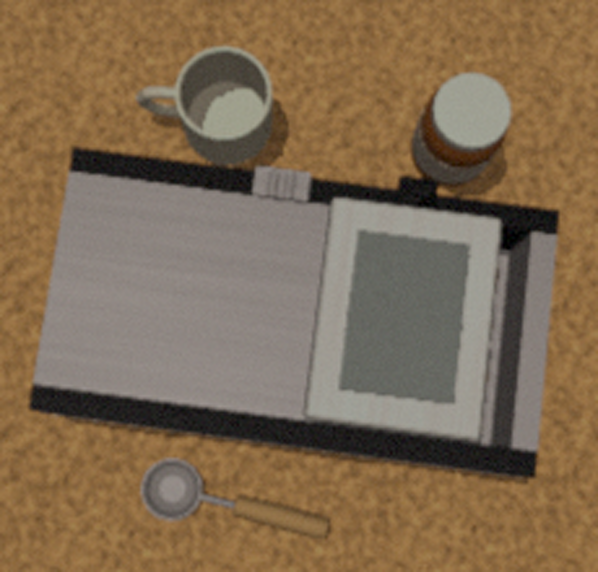

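```bash
cat >> h.py <<'E'
a=np.radians(81.75); Y=np.array([np.cos(a),np.sin(a),0]); X=np.array([np.sin(a),-np.cos(a),0]); O=np.array([0.5515,0.0015,0])
def rect(n,im,z,x0,x1,y0,y1,s):  # s px per mm; columns: well y, rows: well x from x1 down
    pts=[(x1,y0),(x1,y1),(x0,y1),(x0,y0)]
    src=np.float32([proj(n,O+X*p[0]/1e3+Y*p[1]/1e3+[0,0,z]) for p in pts])
    w,h=int((y1-y0)*s),int((x1-x0)*s); dst=np.float32([(0,0),(w,0),(w,h),(0,h)])
    return cv2.warpPerspective(im,cv2.getPerspectiveTransform(src,dst),(w,h),flags=cv2.INTER_CUBIC)
E
python3 - <<'E'
from h import *
rows=[]
for n in("scene","top"):
    im=cv2.imread(f"pics/{n}0.png")
    r=rect(n,im,0.1,70,130,0,110,6); rows.append(r)
    x0=40 if n=="top" else 30
    # profile along y
    g=cv2.cvtColor(r,cv2.COLOR_BGR2GRAY).astype(float)
    # rows well x 88..102
    p=g[int((130-102)*6):int((130-90)*6)].mean(0).reshape(-1,6).mean(1)
    print(n,list(enumerate(p.round(0).astype(int))))
    D=np.load(n+"0.npy"); P=cloud(n,D)
    Q=P-O; wx=Q@X*1e3; wy=Q@Y*1e3; z=P[...,2]*1e3
    m=(z>133)&(z<140)&(abs(wx)<110)&(abs(wy)<200); print("cover y",np.percentile(wy[m],[1,50,99]),"x",np.percentile(wx[m],[1,50,99]))
    m=(z>146)&(z<165)&(wx>60)&(wx<110)&(wy<100)&(wy>-150); print("knob",m.sum(),wx[m].mean(),wy[m].mean(),wy[m].min(),wy[m].max(),z[m].max())
    m=(z>110)&(z<135)&(wx>87)&(wx<115)&(wy<100)&(wy>-150); print("bracket",m.sum(),wx[m].mean(),np.percentile(wy[m],[2,50,98]),np.median(z[m]))
    m=(z>97)&(z<103)&(wx>80)&(wx<112); print("rail y ext",np.percentile(wy[m],[.5,99.5]),"x",np.percentile(wx[m],[2,98]))
    m=(z>97)&(z<103)&(wx<-80)&(wx>-112); print("rail- y ext",np.percentile(wy[m],[.5,99.5]),"x",np.percentile(wx[m],[2,98]))
cv2.imwrite("pics/clip0.png",np.vstack(rows))
E
```

```text
scene [(0, np.int64(18)), (1, np.int64(16)), (2, np.int64(13)), (3, np.int64(35)), (4, np.int64(74)), (5, np.int64(106)), (6, np.int64(118)), (7, np.int64(123)), (8, np.int64(124)), (9, np.int64(124)), (10, np.int64(124)), (11, np.int64(123)), (12, np.int64(124)), (13, np.int64(124)), (14, np.int64(119)), (15, np.int64(111)), (16, np.int64(104)), (17, np.int64(104)), (18, np.int64(110)), (19, np.int64(115)), (20, np.int64(116)), (21, np.int64(114)), (22, np.int64(111)), (23, np.int64(110)), (24, np.int64(115)), (25, np.int64(120)), (26, np.int64(122)), (27, np.int64(118)), (28, np.int64(110)), (29, np.int64(105)), (30, np.int64(105)), (31, np.int64(110)), (32, np.int64(115)), (33, np.int64(116)), (34, np.int64(115)), (35, np.int64(113)), (36, np.int64(111)), (37, np.int64(114)), (38, np.int64(119)), (39, np.int64(122)), (40, np.int64(124)), (41, np.int64(124)), (42, np.int64(124)), (43, np.int64(124)), (44, np.int64(124)), (45, np.int64(126)), (46, np.int64(124)), (47, np.int64(110)), (48, np.int64(84)), (49, np.int64(55)), (50, np.int64(31)), (51, np.int64(21)), (52, np.int64(17)), 
[... 3559 characters left out ...]
, (97, np.int64(30)), (98, np.int64(30)), (99, np.int64(28)), (100, np.int64(27)), (101, np.int64(28)), (102, np.int64(28)), (103, np.int64(28)), (104, np.int64(29)), (105, np.int64(30)), (106, np.int64(29)), (107, np.int64(29)), (108, np.int64(29)), (109, np.int64(29))]
cover y [-140.89683025  -77.2188042   -14.59004423] x [-83.8537985   -4.56532289  79.41332122]
knob 56 92.05580405971139 -77.76932847841002 -84.88643519932474 -70.8280685297151 158.03732039710812
bracket 94 95.9429226940046 [-92.57213614 -72.04860369 -63.19614666] 125.90352516129165
rail y ext [-191.78328045  193.92019841] x [ 80.98146025 103.94283714]
rail- y ext [-191.63906967  193.91441843] x [-106.22643389  -81.17525743]
```

View pics/clip0.png

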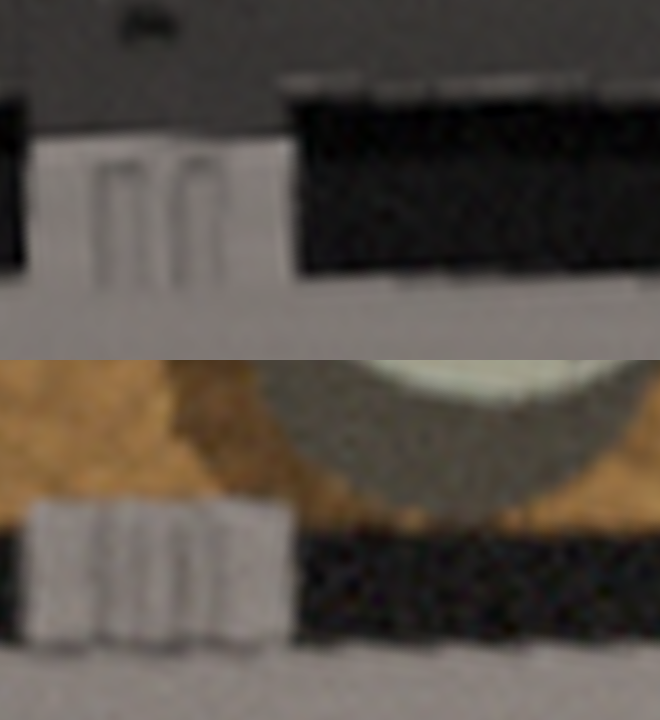

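Emit:
{"fn": "step_arm", "kwargs": {
  "angular": [
    [0,0,0.055],
    [0,0,0.055],
    [0,0,0.055],
    [0,0,0.055],
    [0,0,0.055],
    [0,0,0.055],
    [0,0,0.055],
    [0,0,0.055]
  ],
  "linear": [
    [-3.5,-0.35,0],
    [-3.5,-0.35,0],
    [-3.5,-0.35,0],
    [-3.5,-0.35,0],
    [-3.5,-0.35,0],
    [-3.5,-0.35,0],
    [-3.5,-0.35,0],
    [-3.5,-0.35,0]
  ],
  "jaw": [-1,-1,-1,-1,-1,-1,-1,-1],
  "grip_force": 40
}}

```text
time: 0.77
tcp_pos: [0.4192, 0.4385, 0.231]
eef_rot: [-1.145, -2.925, 0.001]
force: [0.4, 1.0, 0.2]
gripper_width: 0.0002
```

Emit:
{"fn": "step_arm", "kwargs": {
  "angular": [
    [0,0,0.054],
    [0,0,0.054],
    [0,0,0.054],
    [0,0,0.054],
    [0,0,0.054],
    [0,0,0.054],
    [0,0,0.054],
    [0,0,0.054],
    [0,0,0.054],
    [0,0,0.054]
  ],
  "linear": [
    [-3.6,-0.4,0],
    [-3.6,-0.4,0],
    [-3.6,-0.4,0],
    [-3.6,-0.4,0],
    [-3.6,-0.4,0],
    [-3.6,-0.4,0],
    [-3.6,-0.4,0],
    [-3.6,-0.4,0],
    [-3.6,-0.4,0],
    [-3.6,-0.4,0]
  ],
  "jaw": [-1,-1,-1,-1,-1,-1,-1,-1,-1,-1]
}}

```text
time: 1.6
tcp_pos: [0.5815, 0.1194, 0.231]
eef_rot: [-1.884, -2.514, 0.0]
force: [-0.3, 0.8, 0.4]
gripper_width: -0.0001
```

```bash
cat >> h.py <<'E'
from scipy.spatial.transform import Rotation as Ro
def go(tx,ty,tz):
    s=state(); R=Ro.from_rotvec(s["eef_rot"]).as_matrix(); p=s["tcp_pos"]
    w=(p-O); T=O+X*tx/1e3+Y*ty/1e3+[0,0,tz/1e3]
    Rt=np.stack([Y,X,[0,0,-1]],1)
    print("t",s["time"],"well mm",(w@X*1e3).round(1),(w@Y*1e3).round(1),(p[2]*1e3).round(1),"F well",(s["force"]@X).round(2),(s["force"]@Y).round(2),s["force"][2].round(2))
    print("delta tool cm",(R.T@(T-p)*100).round(2),"turn",Ro.from_matrix(R.T@Rt).as_rotvec().round(3))
E
python3 -c "
from h import *
go(0,-168,200)"
```

```text
t 1.6 well mm 12.8 121.0 231.0 F well -0.42 0.71 0.43
delta tool cm [-25.76 -13.17   3.1 ] turn [-0.    -0.     0.428]
```

Emit:
{"fn": "step_arm", "kwargs": {
  "angular": [
    [0,0,0.0475],
    [0,0,0.0475],
    [0,0,0.0475],
    [0,0,0.0475],
    [0,0,0.0475],
    [0,0,0.0475],
    [0,0,0.0475],
    [0,0,0.0475],
    [0,0,0.0475],
    [0,0,0]
  ],
  "linear": [
    [-3.0,-0.9,0.3],
    [-3.0,-0.9,0.3],
    [-3.0,-0.9,0.3],
    [-3.0,-0.9,0.3],
    [-3.0,-0.9,0.3],
    [-3.0,-0.9,0.3],
    [-3.0,-0.9,0.3],
    [-3.0,-0.9,0.3],
    [-3.0,-0.9,0.3],
    [0,0,0]
  ],
  "jaw": [-1,-1,-1,-1,-1,-1,-1,-1,-1,-1]
}}

```text
time: 2.43
tcp_pos: [0.5253, -0.1571, 0.2035]
eef_rot: [-2.378, -2.052, 0.002]
force: [0.2, -0.2, 0.5]
gripper_width: -0.0002
```

```bash
python3 -c "
from h import *
go(0,-168,111)"
```

```text
t 2.4333 well mm -3.1 -160.7 203.5 F well 0.19 -0.2 0.45
delta tool cm [-0.72  0.33  9.25] turn [-0.001  0.    -0.003]
```

Emit:
{"fn": "step_arm", "kwargs": {
  "angular": [
    [0,0,-0.003],
    [0,0,0],
    [0,0,0],
    [0,0,0],
    [0,0,0],
    [0,0,0],
    [0,0,0]
  ],
  "linear": [
    [-0.7,0.3,1.0],
    [0,0,2.0],
    [0,0,2.0],
    [0,0,2.0],
    [0,0,1.5],
    [0,0,0.7],
    [0,0,0]
  ],
  "jaw": [-1,-1,-1,-1,-1,-1,-1]
}}

```text
time: 3.02
tcp_pos: [0.5288, -0.1599, 0.1104]
eef_rot: [-2.365, -2.063, 0.002]
force: [0.1, -0.3, -0.7]
gripper_width: -0.0001
```

```bash
python3 -c "
from h import *
go(0,-156,111)
for n in ('scene','top'):
    p,d=capture(n); np.save(n+'1.npy',d); cv2.imwrite(f'pics/{n}1.png',p[...,::-1])
im=np.hstack([cv2.resize(cv2.imread('pics/scene1.png')[110:270,110:310],None,fx=2,fy=2),cv2.resize(cv2.imread('pics/top1.png')[110:270,180:380],None,fx=2,fy=2)]); cv2.imwrite('pics/b1.png',im)"
```

```text
t 3.0167 well mm 0.7 -163.0 110.4 F well 0.12 -0.31 -0.72
delta tool cm [ 0.7  -0.06 -0.06] turn [-0.003 -0.001  0.008]
```

View pics/b1.png

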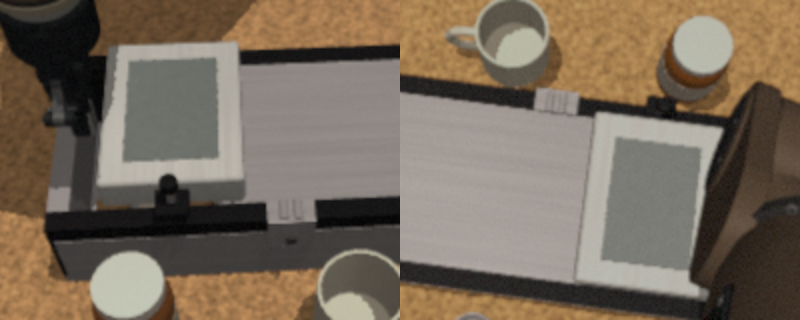

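Emit:
{"fn": "step_arm", "kwargs": {
  "angular": [
    [0,0,0.008],
    [0,0,0],
    [0,0,0],
    [0,0,0],
    [0,0,0],
    [0,0,0],
    [0,0,0],
    [0,0,0]
  ],
  "linear": [
    [0.3,-0.05,0],
    [0.3,0,0],
    [0.3,0,0],
    [0.3,0,0],
    [0.3,0,0],
    [0.3,0,0],
    [0.3,0,0],
    [0,0,0]
  ],
  "jaw": [-1,-1,-1,-1,-1,-1,-1,-1]
}}

```text
time: 3.78
tcp_pos: [0.5317, -0.1392, 0.1123]
eef_rot: [-2.377, -2.054, -0.0]
force: [0.2, 0.5, -0.1]
gripper_width: -0.0001
```

```bash
cat > look.py <<'E'
import sys
from h import *
k=sys.argv[1]; go(0,-56,111)
for n in('scene','top'):
    p,D=capture(n); im=p[...,::-1].copy(); cv2.imwrite(f'pics/{n}{k}.png',im)
    P=cloud(n,D); Q=P-O; wx=Q@X*1e3; wy=Q@Y*1e3; z=P[...,2]*1e3
    m=(z>133)&(z<140)&(abs(wx)<80)&(abs(wy)<200)&(im.max(2)>70); 
    mm=m&(wx>-75)&(wx<75)&(D>0)
    print(n,"cover y",np.percentile(wy[mm],[1,99]).round(1),end=' ')
    m=(z>146)&(z<165)&(wx>84)&(wx<104)&(wy<100)&(wy>-150); print("knob",m.sum(),wy[m].mean().round(1),wy[m].min().round(1),wy[m].max().round(1))
E
python3 look.py 2
```

```text
t 3.7833 well mm 0.6 -142.1 112.3 F well 0.11 0.53 -0.1
delta tool cm [ 8.61 -0.06  0.13] turn [-0.    -0.    -0.001]
scene cover y [-129.3   -3.4] knob 79 -66.4 -74.4 -59.3
top cover y [-101.6   -2.2] knob 58 -65.7 -73.4 -58.1
```

Emit:
{"fn": "step_arm", "kwargs": {
  "angular": [
    [0,0,0],
    [0,0,0],
    [0,0,0],
    [0,0,0],
    [0,0,0],
    [0,0,0],
    [0,0,0],
    [0,0,0],
    [0,0,0],
    [0,0,0]
  ],
  "linear": [
    [0.5,0,0],
    [0.8,0,0],
    [0.8,0,0],
    [0.8,0,0],
    [0.8,0,0],
    [0.8,0,0],
    [0.8,0,0],
    [0.8,0,0],
    [0.6,0,0],
    [0.3,0,0]
  ],
  "jaw": [-1,-1,-1,-1,-1,-1,-1,-1,-1,-1]
}}

```text
time: 4.72
tcp_pos: [0.5418, -0.0695, 0.1123]
eef_rot: [-2.376, -2.055, -0.0]
force: [-0.1, -1.4, 0.1]
gripper_width: -0.0001
```

```bash
python3 look.py 3
```

```text
t 4.7167 well mm 0.6 -71.7 112.3 F well 0.13 -1.44 0.09
delta tool cm [ 1.57 -0.06  0.13] turn [-0.    -0.    -0.001]
scene cover y [-59.2  66.3] knob 78 3.3 -3.7 10.2
top cover y [-8.  68.5] knob 56 4.3 -3.2 12.5
```

Emit:
{"fn": "step_arm", "kwargs": {
  "angular": [
    [0,0,0],
    [0,0,0],
    [0,0,0],
    [0,0,0],
    [0,0,0],
    [0,0,0],
    [0,0,0],
    [0,0,0]
  ],
  "linear": [
    [0.1,0,0],
    [0.1,0,0],
    [0.1,0,0],
    [0.1,0,0],
    [0.1,0,0],
    [0.1,0,0],
    [0.1,0,0],
    [0.1,0,0]
  ],
  "jaw": [-1,-1,-1,-1,-1,-1,-1,-1]
}}

```text
time: 5.48
tcp_pos: [0.5429, -0.0626, 0.1123]
eef_rot: [-2.377, -2.054, -0.0]
force: [0.3, -1.2, 0.4]
gripper_width: 0.0
```

Emit:
{"fn": "step_arm", "kwargs": {
  "angular": [
    [0,0,0],
    [0,0,0],
    [0,0,0]
  ],
  "linear": [
    [0.1,0,0],
    [0.1,0,0],
    [0,0,0]
  ],
  "jaw": [-1,-1,-1]
}}

```text
time: 5.73
tcp_pos: [0.5433, -0.0605, 0.1123]
eef_rot: [-2.377, -2.054, -0.0]
force: [0.0, 0.5, -0.2]
gripper_width: 0.0001
```

Emit:
{"fn": "step_arm", "kwargs": {
  "angular": [
    [0,0,0],
    [0,0,0],
    [0,0,0]
  ],
  "linear": [
    [0.1,0,0],
    [0.1,0,0],
    [0,0,0]
  ],
  "jaw": [-1,-1,-1]
}}

```text
time: 5.98
tcp_pos: [0.5434, -0.0591, 0.1123]
eef_rot: [2.376, 2.054, -0.001]
force: [-2.0, -5.4, 0.5]
gripper_width: 0.0001
```

Emit:
{"fn": "step_arm", "kwargs": {
  "angular": [
    [0,0,0],
    [0,0,0],
    [0,0,0]
  ],
  "linear": [
    [0.05,0,0],
    [0.05,0,0],
    [0,0,0]
  ],
  "jaw": [-1,-1,-1]
}}

```text
time: 6.23
tcp_pos: [0.5436, -0.0584, 0.1123]
eef_rot: [2.377, 2.054, -0.001]
force: [-2.6, -6.6, 0.2]
gripper_width: -0.0002
```

Emit:
{"fn": "step_arm", "kwargs": {
  "angular": [
    [0,0,0],
    [0,0,0],
    [0,0,0]
  ],
  "linear": [
    [0.05,0,0],
    [0.05,0,0],
    [0,0,0]
  ],
  "jaw": [-1,-1,-1]
}}

```text
time: 6.48
tcp_pos: [0.5437, -0.0572, 0.1123]
eef_rot: [2.377, 2.054, -0.001]
force: [-0.8, -4.5, 0.4]
gripper_width: -0.0002
```

Emit:
{"fn": "step_arm", "kwargs": {
  "angular": [
    [0,0,0],
    [0,0,0],
    [0,0,0]
  ],
  "linear": [
    [0.05,0,0],
    [0.05,0,0],
    [0,0,0]
  ],
  "jaw": [-1,-1,-1]
}}

```text
time: 6.73
tcp_pos: [0.5439, -0.056, 0.1123]
eef_rot: [2.377, 2.054, -0.0]
force: [-0.2, -3.7, 0.3]
gripper_width: -0.0
```

Emit:
{"fn": "step_arm", "kwargs": {
  "angular": [
    [0,0,0],
    [0,0,0],
    [0,0,0]
  ],
  "linear": [
    [0.05,0,0],
    [0.05,0,0],
    [0,0,0]
  ],
  "jaw": [-1,-1,-1]
}}

```text
time: 6.98
tcp_pos: [0.5441, -0.0546, 0.1123]
eef_rot: [-2.377, -2.054, -0.0]
force: [0.2, -1.5, 0.7]
gripper_width: 0.0
```

Emit:
{"fn": "step_arm", "kwargs": {
  "angular": [
    [0,0,0],
    [0,0,0]
  ],
  "linear": [
    [0.05,0,0],
    [0,0,0]
  ],
  "jaw": [-1,-1]
}}

```text
time: 7.15
tcp_pos: [0.5442, -0.054, 0.1123]
eef_rot: [-2.377, -2.054, -0.0]
force: [-1.4, -0.8, 0.4]
gripper_width: -0.0002
```

```bash
python3 look.py 4
```

```text
t 7.15 well mm 0.7 -56.0 112.3 F well -1.29 -0.97 0.43
delta tool cm [-0.   -0.07  0.13] turn [ 0.    -0.    -0.002]
scene cover y [-43.1  81.8] knob 81 18.5 11.6 25.5
top cover y [14.1 83.7] knob 58 19.6 12.4 26.6
```

Emit:
{"fn": "step_arm", "kwargs": {
  "angular": [
    [0,0,0],
    [0,0,0]
  ],
  "linear": [
    [0.05,0,0],
    [0,0,0]
  ],
  "jaw": [-1,-1]
}}

```text
time: 7.42
tcp_pos: [0.5442, -0.0536, 0.1123]
eef_rot: [-2.377, -2.054, -0.0]
force: [-0.4, -0.0, -0.0]
gripper_width: 0.0
```

Emit:
{"fn": "step_arm", "kwargs": {
  "angular": [
    [0,0,0],
    [0,0,0]
  ],
  "linear": [
    [0.05,0,0],
    [0,0,0]
  ],
  "jaw": [-1,-1]
}}

```text
time: 7.58
tcp_pos: [0.5443, -0.0531, 0.1123]
eef_rot: [-2.377, -2.054, -0.0]
force: [1.0, 0.3, -1.0]
gripper_width: 0.0001
```

```bash
python3 look.py 5
```

```text
t 7.5833 well mm 0.7 -55.1 112.3 F well 0.93 0.47 -1.05
delta tool cm [-0.09 -0.07  0.13] turn [-0.    -0.    -0.002]
scene cover y [-42.3  82.9] knob 79 19.9 13.2 27.1
top cover y [15.3 84.6] knob 59 20.9 14.1 28.2
```

Emit:
{"fn": "step_arm", "kwargs": {
  "angular": [
    [0,0,0],
    [0,0,0]
  ],
  "linear": [
    [0.05,0,0],
    [0,0,0]
  ],
  "jaw": [-1,-1]
}}

```text
time: 7.85
tcp_pos: [0.5444, -0.0527, 0.1123]
eef_rot: [-2.377, -2.054, -0.0]
force: [-1.3, 1.6, -0.6]
gripper_width: -0.0003
```

Emit:
{"fn": "step_arm", "kwargs": {
  "angular": [
    [0,0,0],
    [0,0,0]
  ],
  "linear": [
    [0.05,0,0],
    [0,0,0]
  ],
  "jaw": [-1,-1]
}}

```text
time: 8.02
tcp_pos: [0.5444, -0.0522, 0.1123]
eef_rot: [-2.377, -2.054, -0.0]
force: [1.2, 0.4, -0.1]
gripper_width: 0.0002
```

```bash
python3 look.py 6
```

```text
t 8.0167 well mm 0.7 -54.1 112.3 F well 1.09 0.61 -0.12
delta tool cm [-0.19 -0.07  0.13] turn [-0.    -0.    -0.002]
scene cover y [-39.7  85.5] knob 82 22.3 15.1 30.5
top cover y [16.7 91.2] knob 56 27.0 20.0 34.3
```

```bash
python3 look.py 7
```

```text
t 8.1167 well mm 0.7 -54.2 112.3 F well 0.59 0.99 0.15
delta tool cm [-0.18 -0.07  0.13] turn [-0.    -0.    -0.001]
scene cover y [-36.7  89.1] knob 76 26.0 18.5 34.1
top cover y [16.6 91. ] knob 56 27.0 19.9 34.2
```

The cover snapped ahead of the finger, so I'm backing off and lifting.

Emit:
{"fn": "step_arm", "kwargs": {
  "angular": [
    [0,0,0],
    [0,0,0],
    [0,0,0],
    [0,0,0],
    [0,0,0],
    [0,0,0],
    [0,0,0],
    [0,0,0],
    [0,0,0],
    [0,0,0]
  ],
  "linear": [
    [-0.5,0,0],
    [-1.5,0,0],
    [-2,0,0],
    [-1,0,-1],
    [-1,0,-2.5],
    [0,0,-3],
    [0,0,-3],
    [-3,0,-2],
    [-3,0,0],
    [-3,0,0]
  ],
  "jaw": [-1,-1,-1,-1,-1,-1,-1,-1,-1,-1]
}}

```text
time: 9.05
tcp_pos: [0.5227, -0.2018, 0.2298]
eef_rot: [2.374, 2.053, 0.002]
force: [0.7, -0.3, -0.0]
gripper_width: 0.0003
```

Emit:
{"fn": "step_arm", "kwargs": {
  "angular": [
    [0,0,0],
    [0,0,0],
    [0,0,0],
    [0,0,0],
    [0,0,0],
    [0,0,0]
  ],
  "linear": [
    [-3,0,0],
    [-3,0,0],
    [-2,0,0],
    [0,0,0],
    [0,0,0],
    [0,0,0]
  ],
  "jaw": [-1,-1,-1,-1,-1,-1]
}}

```text
time: 9.55
tcp_pos: [0.511, -0.2793, 0.2276]
eef_rot: [-2.377, -2.054, -0.0]
force: [0.4, 0.1, 0.1]
gripper_width: 0.0002
```

```bash
python3 look.py 8; python3 -c "
import cv2,numpy as np
im=np.hstack([cv2.resize(cv2.imread('pics/scene8.png')[120:300,130:330],None,fx=2,fy=2),cv2.resize(cv2.imread('pics/top8.png')[90:270,150:350],None,fx=2,fy=2)]); cv2.imwrite('pics/b8.png',im)
from h import *
for n in ('scene','top'):
    print(n,state()['force'].round(1))
"
```

```text
t 9.55 well mm 0.2 -283.7 227.6 F well 0.4 0.19 0.09
delta tool cm [22.76 -0.06 11.67] turn [ 0.    -0.    -0.002]
scene cover y [-37.   89.2] knob 77 26.0 18.5 34.2
top cover y [-36.1  90.3] knob 57 27.0 20.0 34.2
scene [-0.9  0.6 -0.8]
top [-0.9  0.6 -0.8]
```

View pics/b8.png

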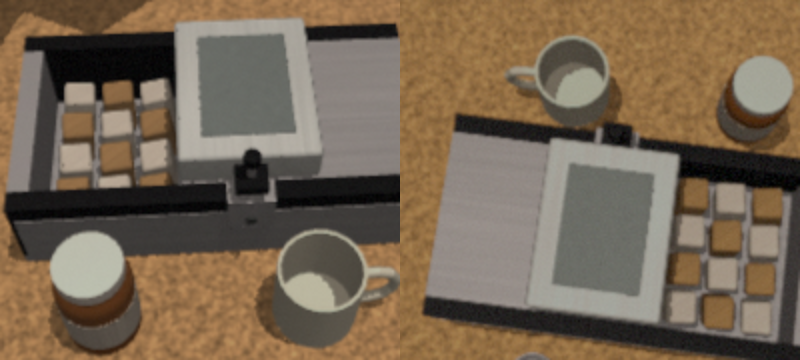

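The picture shows the well open, with the bracket (at about 250,175 left and 617,135 right) centred on the clip. The mug and jar are where they were, and the hand is clear.

```bash
python3 -c "
from bench import hand_in
print(hand_in())"
```

```text
the job is handed in; nothing more can be done
None
```

The cover is open, with its pin in the notch between the two ridges of the clip. I handed the job in at about 9.6 s, with the hand well clear.

- **Push:** I pushed the cover's end face about 105 mm along the rails with closed fingertips. Over the last stretch I went in 0.5 to 1 mm steps. The push rose to about 7 N on the first ridge, then fell away. The cover snapped about 6 mm ahead of the finger, and I stopped there and backed off.
- **Final position:** with the hand away, the pin's knob is at y = 26.0 mm in the scene camera and 27.0 mm in the top camera. The clip middle measured 26.4 and 26.3 mm, so the error is -0.4 and +0.7 mm, inside the 3 mm limit. The reading did not change between the snap and after I withdrew.
- **Disagreement between cameras:** they differ by about 1 mm along the rail and up to 4 mm across it. That is roughly the calibration error, and both show the cover in the notch.
- **Not measured directly:** I did not measure the pin height. I judged it seated from the snap and the final position.
- **Mug, jar and spoon:** the mug and jar look unmoved in the last picture. The spoon was mostly outside that crop, but the arm never went near it.

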